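# Pack the gap in the engraving jig with the spacer that fits

### The arm

A 7-joint arm with a two-finger parallel gripper is mounted at the origin on the work surface. World frame = base frame: x ahead of the robot, y to its left, z up, the work surface at z = 0. Lengths are in mm, angles in rad, forces in N, time in s.
With the tool pointing down it reaches from about 425 to 950 mm from the base axis. Payload 4.7 kg.
Tool frame: the origin (TCP) lies between the finger pads; the fingertips stand arm.tcp_to_tips ahead of it and the grasp point (between the pads) lies 11 mm behind it (arm.tcp_to_tips is the distance from the TCP to the fingertips, in mm); z points along the fingers, y is the line along which they close (so a half turn about z gives the same grasp; the last joint's range is limited). The gripper opens to 85 mm and grips with 20 to 120 N. Pads are 22 mm wide; open, the fingers measure 114 mm over their backs; the gripper's body (76 mm by 85 mm) begins 54 mm behind the grasp point. The pads swing forward as they close: fully open they stand 13 mm farther back than shut.
Start: joints at [-1.178, 0.469, -0.049, 1.532, 0.024, 1.141, -0.082], TCP at [276.31, 615.874, 239.335] pointing down, gripper open.
Joint ranges: [-2.59, 2.59], [-0.33, 1.99], [-1.39, 1.29], [0.1, 2.45], [-1.04, 4.18], [0.21, 1.99], [-2.66, 2.66]. Speed limits (rad/s): [2.57, 2.57, 3.14, 3.14, 3.14, 3.14, 3.14].

### API

Orientations are given as a 3x3 rotation matrix whose columns are the frame's x, y, z axes.
In Python, from workcell import arm gives the robot as it stands.
- The arm moves only by the tool drive_tool, never from a script. Its argument "rows" is a list of rows, each an object of numbers: "claw": the opening, from -1 (shut) to 1 (fully open); "x", "y", "z": the shift along the tool's x, y, z in mm; "wx", "wy", "wz": the turn, a rotation vector about the tool's x, y, z in degrees. A call has 1 to 10 rows; each row is the pose to reach, as a shift and turn from the pose commanded when the call began, along the tool's axes at that moment; what a row does not reach only later rows make up. A row lasts 1/8 s, in which the tool goes at most 62.5 mm and 10.7 degrees, less where a joint would pass 70% of its speed; a pose out of reach is approached as far as the arm can. A call with a gripper value outside its range is refused whole. The fingers move at their own pace and stop on an object; "squeeze" is the grip in N (left out, the last holds). Time passes only in rows, so rows that repeat a pose let the fingers close. It gives the time, the measured TCP pose, the force and the opening at its end, in the units of the state.
- arm.state(): the state, without advancing time (a new reading comes with each control period).
- arm.get_image(name): name is "scene" or "top" or "wrist"; returns a dict with "color" (420x560x3 uint8, red, green, blue), "vertical_fov" (degrees; the focal length in pixels is half the picture's height over the tangent of half this angle, whatever the lens; pixels are square), "cx", "cy" (the principal point, pixels), "rvec" (rotation vector, rad) and "tvec" (3), from world to camera coordinates, as OpenCV has them; the wrist camera has in their place "hand_eye" (4x4, takes a point from camera to tool coordinates, whose origin is the TCP and whose axes are the flange's). Camera axes: x right, y down, z forward; pixel columns grow to the right and rows downward; lengths in mm; the calibration is good to about 2 mm. The wrist camera is an equidistant fisheye: a pixel r from the principal point sees the ray r / f radians off the axis. A picture is of the moment at which its call begins: read the wrist's pose just before it. There is no depth.
- arm.hand_in(): hands the job in, once; it reports no verdict.
The state is a dict: "time": time; "qpos": joint angles; "joint_vel": joint speeds; "joint_efforts": joint torques, N m; "tcp_pos": TCP position; "tcp_rot": TCP orientation; "force": force on the tool from outside, world axes, zero at the start; "wrist_torque": the same for the moment, N m; "width": finger opening in mm.
Only numpy, scipy, OpenCV 4.12 (cv2) and the standard library are available. Lean on these libraries where they do the work, as an engineer would, in place of code of your own. Each camera call takes 0.05 s, during which the arm holds its last target. There are 200 camera calls.

### The job

The gap in the engraving jig, between the wooden block and the sprung pad, must be packed before the job is run. Try the spacers in it by feel, pressing only gently, until you have found the thickest one that slides all the way down to the jig's floor, and leave that one standing there, held by the pad and released. Leave the other three spacers standing upright on the bench, and do not disturb the tape, the glue bottle or the offcuts box.

Things in the scene. Friction and masses are not known exactly. Their poses are not given: they have to be found in the camera images.
- jig: Engraving jig fixed to the bench: aluminium base plate 130 (x) x 170 mm (y), 10 mm thick, with a gap for a spacer between a dark wooden block (y < 0) and a black sprung pad (y > 0), open at both x ends and above. Origin on the bench, z up. A spacer goes in from above, its thickness along the jig's y, its width along the jig's x, centred at x = 0.
- slot (a point): Middle of the pad's face at rest (jig x = 0, y = 0), on the gap's floor, 10 mm above the bench; axes as the jig's. In these jig axes the pad is 60 mm long in x; its face is the upright plane y = 0 from the floor to jig z = 28 mm, then slopes back (+y) by 7 mm to its top at z = 40 mm. The grey spring housing behind it reaches y = 72 mm, z = 40 mm.
- entry (a point): Point 48 mm above the bench, over point slot (jig x = 0, y = 0), axes as the jig's: 8 mm over the pad's top and 10 mm under the top of the block (block: 100 mm long in x, 45 mm deep, top at z = 58 mm, locked). The block's upright face is somewhere 10.4 to 21.8 mm towards -y from here; it changes from job to job, is not measured, and is found by touch: slide a spacer's foot to -y at this height.
- pad (a joint): How far the sprung pad is pushed back (m): 0 at rest (nothing or a loose spacer in the gap), 0.004 at its hard stop. About 1.5 N push it off rest, 3.5 N to the stop. A spacer thicker than the gap by more than 4 mm is stopped on the pad's slope, its foot 15 mm or more above the gap's floor; one that fits goes down with a push of about 12 N or less. A snug one reads more than 0.0007.
- spacer_14: Light wooden spacer, one dark dot on top. A plate 50 mm wide (x) x 14 mm thick (y) x 42 mm tall with a handle on top, 30 mm wide (x) x 14 mm thick (y), from 42 to 90 mm height. Origin at the centre of its foot, z up. Stands upright on the bench; about 80 g. Grip the handle by its 30 mm width from above.
- spacer_17: Light wooden spacer, two dark dots on top. A plate 50 mm wide (x) x 17 mm thick (y) x 42 mm tall with a handle on top, 30 mm wide (x) x 14 mm thick (y), from 42 to 90 mm height. Origin at the centre of its foot, z up. Stands upright on the bench; about 80 g. Grip the handle by its 30 mm width from above.
- spacer_20: Light wooden spacer, three dark dots on top. A plate 50 mm wide (x) x 20 mm thick (y) x 42 mm tall with a handle on top, 30 mm wide (x) x 14 mm thick (y), from 42 to 90 mm height. Origin at the centre of its foot, z up. Stands upright on the bench; about 80 g. Grip the handle by its 30 mm width from above.
- spacer_23: Light wooden spacer, four dark dots on top. A plate 50 mm wide (x) x 23 mm thick (y) x 42 mm tall with a handle on top, 30 mm wide (x) x 14 mm thick (y), from 42 to 90 mm height. Origin at the centre of its foot, z up. Stands upright on the bench; about 80 g. Grip the handle by its 30 mm width from above.
- tape: Bystander: roll of paper tape lying flat, 90 mm outside diameter, 24 mm high; origin at the centre of its underside.
- glue: Bystander: white glue bottle, 52 mm diameter, 130 mm tall; origin at the centre of its underside.
- offcuts: Bystander: open grey box of thin offcuts, 90 x 120 x 40 mm; origin at the centre of its underside.
Mind the look-alikes: they are no part of the job. What is shaped like the spacer_20 but pink is not meant.

How it is judged (in metres and radians):
At the end, for the whole second after the job is handed in: One spacer stands released in the gap: foot within 3 mm of the slot floor and 15 mm of mid-slot, upright and parallel to the slot within 0.06 rad, at rest, pad pushed back over 0.7 mm (so snug). The other three stand upright (within 0.1 rad) at rest on the bench (((z of spacer_14 in the frame of slot between -0.003 and 0.003 m and x of spacer_14 in the frame of slot between -0.015 and 0.015 m and y of spacer_14 in the frame of slot between -0.016 and 0.004 m and angle between spacer_14's own z axis and vertical below 0.06 rad and angle between the x axis of spacer_14 and the x axis of jig, either way round below 0.06 rad and linear speed of each of spacer_14, spacer_17, spacer_20, spacer_23 below 0.01 m/s and height (world z) of spacer_17 between -0.004 and 0.004 m and angle between each of spacer_17, spacer_20, spacer_23's own z axis and vertical below 0.1 rad and height (world z) of spacer_20 between -0.004 and 0.004 m and height (world z) of spacer_23 between -0.004 and 0.004 m) or (z of spacer_17 in the frame of slot between -0.003 and 0.003 m and x of spacer_17 in the frame of slot between -0.015 and 0.015 m and y of spacer_17 in the frame of slot between -0.016 and 0.004 m and angle between spacer_17's own z axis and vertical below 0.06 rad and angle between the x axis of spacer_17 and the x axis of jig, either way round below 0.06 rad and linear speed of each of spacer_17, spacer_14, spacer_20, spacer_23 below 0.01 m/s and height (world z) of spacer_14 between -0.004 and 0.004 m and angle between each of spacer_14, spacer_20, spacer_23's own z axis and vertical below 0.1 rad and height (world z) of spacer_20 between -0.004 and 0.004 m and height (world z) of spacer_23 between -0.004 and 0.004 m) or (z of spacer_20 in the frame of slot between -0.003 and 0.003 m and x of spacer_20 in the frame of slot between -0.015 and 0.015 m and y of spacer_20 in the frame of slot between -0.016 and 0.004 m and angle between spacer_20's own z axis and vertical below 0.06 rad and angle between the x axis of spacer_20 and the x axis of jig, either way round below 0.06 rad and linear speed of each of spacer_20, spacer_14, spacer_17, spacer_23 below 0.01 m/s and height (world z) of spacer_14 between -0.004 and 0.004 m and angle between each of spacer_14, spacer_17, spacer_23's own z axis and vertical below 0.1 rad and height (world z) of spacer_17 between -0.004 and 0.004 m and height (world z) of spacer_23 between -0.004 and 0.004 m) or (z of spacer_23 in the frame of slot between -0.003 and 0.003 m and x of spacer_23 in the frame of slot between -0.015 and 0.015 m and y of spacer_23 in the frame of slot between -0.016 and 0.004 m and angle between spacer_23's own z axis and vertical below 0.06 rad and angle between the x axis of spacer_23 and the x axis of jig, either way round below 0.06 rad and linear speed of each of spacer_23, spacer_14, spacer_17, spacer_20 below 0.01 m/s and height (world z) of spacer_14 between -0.004 and 0.004 m and angle between each of spacer_14, spacer_17, spacer_20's own z axis and vertical below 0.1 rad and height (world z) of spacer_17 between -0.004 and 0.004 m and height (world z) of spacer_20 between -0.004 and 0.004 m)) and value of joint pad above 0.0007 m); the robot touches nothing.
It fails at once if A spacer is pressed against the jig, its pad or block with more than 60 N (contact force between any of spacer_14, spacer_17, spacer_20, spacer_23 and jig above 60 N).
It fails at once if The robot itself presses on the jig with more than 60 N (contact force between the arm and jig above 60 N).
It fails at once if The tape, the glue bottle or the offcuts box is moved more than 15 mm (distance of any of tape, glue, offcuts from where it was at the start of the episode above 0.015 m).
It also fails if it takes over 72 s, if anything falls off the work surface, if the arm or the gripper's body presses on something with over 40 N, if the wrist force passes 120 N, or if a joint passes its speed limit or range.

## Working session

There is one attempt and no reset: what is moved stays moved. The work goes in short steps, Python scripts to look and compute and a tool call to move; the robot and the scene stay as the last step left them, time stands still between calls to the robot, and variables do not carry over. Pictures are saved under pics/ and viewed, on a budget of 10 in all, crops included, one or two more only if the job needs it, and the job is handed in when it is done.

Besides the shell and the picture viewer there is one more tool, called after "Emit:" by a JSON object that holds its "method" and its "body". drive_tool: Moves the arm, as the interface text tells. Its arguments: {"type":"object","properties":{"rows":{"type":"array"},"squeeze":{"type":"number"}},"required":["rows"]}

```bash
ls; mkdir -p pics
python3 - <<'E'
from workcell import arm
import cv2,numpy as np
s=arm.state()
for k in ("time","tcp_pos","tcp_rot","force","width"): print(k,np.round(s[k],3).tolist())
print(arm.tcp_to_tips)
a=arm.get_image("scene");b=arm.get_image("top")
for n,i in(("scene",a),("top",b)):
    cv2.imwrite(f"pics/{n}0.png",i["color"][:,:,::-1])
    print(n,i["vertical_fov"],i["cx"],i["cy"],i["rvec"],i["tvec"])
E
```

```text
pics
time 0.0
tcp_pos [276.096, 615.325, 238.247]
tcp_rot [[-0.912, 0.409, -0.001], [0.409, 0.912, -0.002], [-0.0, -0.002, -1.0]]
force [-0.416, -0.155, 0.297]
width 85.539
8.0
scene 55.72540350265401 277.8647427056929 212.99718082403965 [ 2.05125678  1.62703332 -0.49848488] [-138.59696706 -433.72223006 1243.24640368]
top 53.484713713432896 280.7269752257845 210.1485501995833 [ 2.19195917 -2.19566857  0.10071309] [   1.36614887  591.5053373  1187.49380481]
```

View pics/scene0.png

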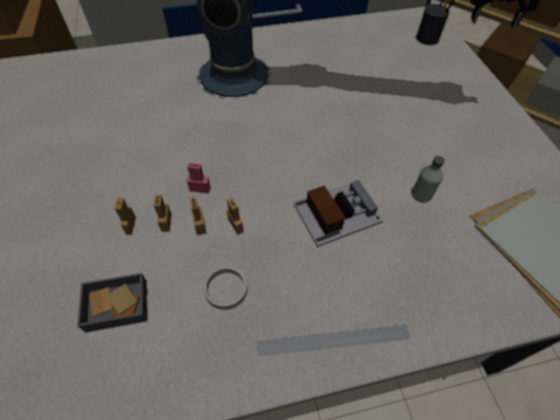

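View pics/top0.png

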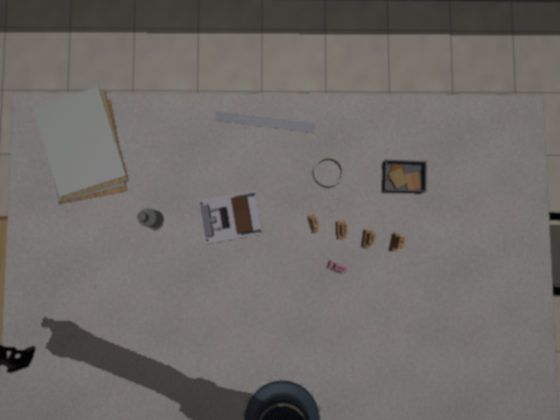

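The scene view shows the four spacers at pixels (123,213), (161,210), (197,215) and (234,215), with the pink look-alike at (198,180) and the jig at (338,210). In the top view the jig is at (230,218), with its block to the right, at -y. The spacers are at (313,224), (341,230), (368,239) and (397,242).

```bash
cat > h.py <<'E'
import cv2,numpy as np
from workcell import arm
from scipy.spatial.transform import Rotation as R
def fixed_ray(im,px):
    f=im["color"].shape[0]/2/np.tan(np.radians(im["vertical_fov"])/2)
    d=np.c_[(np.atleast_2d(px)-[im["cx"],im["cy"]])/f,np.ones(len(np.atleast_2d(px)))]
    M=R.from_rotvec(np.ravel(im["rvec"])).as_matrix()
    return -M.T@np.ravel(im["tvec"]), d@M
def wrist(name):
    s=arm.state(); im=arm.get_image("wrist"); im["p"]=np.array(s["tcp_pos"]);im["R"]=np.array(s["tcp_rot"])
    cv2.imwrite(f"pics/{name}.png",im["color"][:,:,::-1]); np.save(f"pics/{name}.npy",im,allow_pickle=True); return im
def load(name): return np.load(f"pics/{name}.npy",allow_pickle=True).item()
def wrist_ray(im,px):
    f=im["color"].shape[0]/2/np.tan(np.radians(im["vertical_fov"])/2)
    v=(np.atleast_2d(px)-[im["cx"],im["cy"]]); r=np.linalg.norm(v,axis=1,keepdims=True)+1e-9
    d=np.c_[v/r*np.sin(r/f),np.cos(r/f)]; H=np.array(im["hand_eye"])
    return im["R"]@H[:3,3]+im["p"], d@(im["R"]@H[:3,:3]).T
def plane(ray,z): o,d=ray; return o+d*((z-o[2])/d[:,2:3])
def wpix(im,P):  # world points -> wrist pixels
    f=im["color"].shape[0]/2/np.tan(np.radians(im["vertical_fov"])/2); H=np.array(im["hand_eye"])
    q=(((np.atleast_2d(P)-im["p"])@im["R"])-H[:3,3])@H[:3,:3]
    n=np.linalg.norm(q[:,:2],axis=1,keepdims=True); return [im["cx"],im["cy"]]+q[:,:2]/n*f*np.arctan2(n,q[:,2:])
def meet(r1,r2):
    (o1,d1),(o2,d2)=r1,r2; out=[]
    for a,b in zip(d1,d2):
        t=np.linalg.lstsq(np.c_[a,-b],o2-o1,rcond=None)[0]; p,q=o1+a*t[0],o2+b*t[1]; out.append(np.r_[(p+q)/2,np.linalg.norm(p-q)])
    return np.array(out)
def move_to(P,s=None):  # shift in tool axes to put TCP at world P
    s=s or arm.state(); return np.array(s["tcp_rot"]).T@(np.array(P)-s["tcp_pos"])
E
python3 - <<'E'
from h import *
a=arm.get_image("scene");b=arm.get_image("top")
r=meet(fixed_ray(a,[[123,213],[161,210],[197,215],[234,215],[198,180],[338,210]]),fixed_ray(b,[[397,242],[368,239],[341,230],[313,224],[336,267],[230,218]]))
print(r.round())
print(plane(fixed_ray(b,[[204,241],[259,235],[254,194],[201,199],[242,215],[224,218],[150,218],[328,173],[404,178]]),20).round())
w=wrist("w0");print(w["hand_eye"],w["vertical_fov"],w["cx"],w["cy"])
E
```

```text
[[ 499. -329.   47.    1.]
 [ 507. -247.   45.    1.]
 [ 533. -171.   37.    0.]
 [ 551.  -91.   35.    2.]
 [ 428. -157.   32.    0.]
 [ 571.  151.    5.    6.]]
[[ 503.  221.   20.]
 [ 520.   63.   20.]
 [ 639.   78.   20.]
 [ 624.  231.   20.]
 [ 578.  113.   20.]
 [ 569.  165.   20.]
 [ 569.  377.   20.]
 [ 701. -138.   20.]
 [ 686. -362.   20.]]
[[ 6.31268080e-04 -9.61949627e-01 -2.73226129e-01  6.86532037e+01]
 [ 9.99999508e-01  3.98028681e-04  9.09079336e-04  1.02347173e+00]
 [-7.65736692e-04 -2.73226568e-01  9.61949404e-01 -1.34223290e+02]
 [ 0.00000000e+00  0.00000000e+00  0.00000000e+00  1.00000000e+00]] 65.70646984690485 280.447705231615 210.44766284194532
```

Emit:
{"method": "drive_tool", "body": {"rows": [{"x":-236,"y":-166,"wz":32},{"x":-471,"y":-331,"wz":61},{"x":-471,"y":-331,"wz":61},{"x":-471,"y":-331,"wz":61},{"x":-471,"y":-331,"wz":61},{"x":-471,"y":-331,"wz":61},{"x":-471,"y":-331,"wz":61},{"x":-471,"y":-331,"wz":61},{"x":-471,"y":-331,"wz":61},{"x":-471,"y":-331,"wz":61}]}}

```text
validation failed for argument at $.ro...
```

Run:
```python
from h import *
w=wrist("wj1");print(w["p"],w["R"].round(3).tolist(),arm.state()["time"])
print(move_to([545,-260,230]).round())
```

```text
[276.21202009 615.63618494 238.8044479 ] [[-0.912, 0.409, -0.0], [0.409, 0.912, -0.001], [-0.0, -0.001, -1.0]] 0.3
[-604. -689.    9.]
```

View pics/wj1.png

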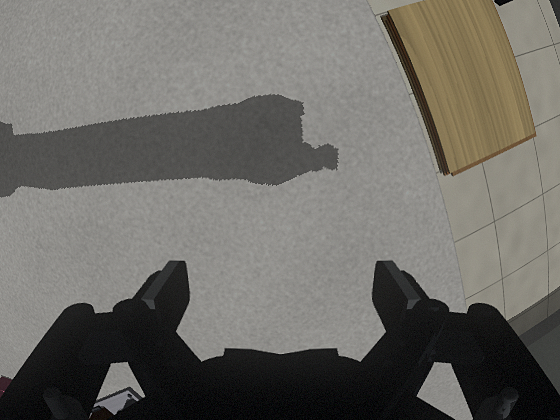

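The move was refused, so the picture is still from the start pose. It shows the bench and the arm's shadow, with the fingertips near (180,265) and (380,265). I'll send every key in each row.

Emit:
{"method": "drive_tool", "body": {"rows": [{"claw":1,"x":-236,"y":-166,"z":0,"wx":0,"wy":0,"wz":32},{"claw":1,"x":-471,"y":-331,"z":0,"wx":0,"wy":0,"wz":61},{"claw":1,"x":-471,"y":-331,"z":0,"wx":0,"wy":0,"wz":61},{"claw":1,"x":-471,"y":-331,"z":0,"wx":0,"wy":0,"wz":61},{"claw":1,"x":-471,"y":-331,"z":0,"wx":0,"wy":0,"wz":61},{"claw":1,"x":-471,"y":-331,"z":0,"wx":0,"wy":0,"wz":61},{"claw":1,"x":-471,"y":-331,"z":0,"wx":0,"wy":0,"wz":61},{"claw":1,"x":-471,"y":-331,"z":0,"wx":0,"wy":0,"wz":61},{"claw":1,"x":-471,"y":-331,"z":0,"wx":0,"wy":0,"wz":61},{"claw":1,"x":-471,"y":-331,"z":0,"wx":0,"wy":0,"wz":61}]}}

```text
time: 1.55
tcp_pos: [572.4, 115.5, 239.6]
tcp_rot: [[-0.076, 0.997, 0.001], [0.997, 0.076, -0.002], [-0.002, 0.001, -1.0]]
force: [-0.2, -0.2, 0.3]
width: 85.4
```

Run:
```python
from h import *
w=wrist("wj2");print(w["p"],w["R"].round(3).tolist(),arm.state()["time"])
print(move_to([545,-260,230]).round())
```

```text
[572.36657805 115.46630428 239.63819626] [[-0.076, 0.997, 0.001], [0.997, 0.076, -0.002], [-0.002, 0.001, -1.0]] 1.6
[-373.  -56.   10.]
```

View pics/wj2.png

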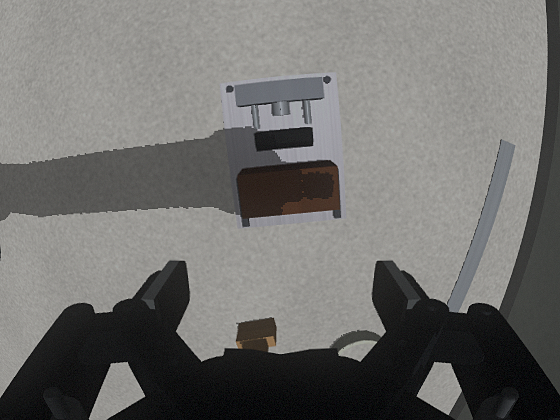

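The jig is in clear view. The plate corners are at about (221,84), (337,72), (342,218) and (243,227), the black pad is at (284,139) and the brown block at (290,188). I'll measure it, then move to the spacers.

```bash
cat >> h.py <<'E'
def comps(mask,amin=60):
    n,l,st,c=cv2.connectedComponentsWithStats(mask.astype(np.uint8)); return [(c[i],st[i],l==i) for i in range(1,n) if st[i,4]>amin]
def rect(im,m,z,ray=None):
    k=max(cv2.findContours(m.astype(np.uint8),cv2.RETR_EXTERNAL,cv2.CHAIN_APPROX_NONE)[0],key=len)[:,0]
    P=plane((ray or wrist_ray)(im,k.astype(float)),z)[:,:2].astype(np.float32); return cv2.minAreaRect(P),P
E
python3 - <<'E'
from h import *
w=load("wj2");c=w["color"].astype(int)
roi=np.zeros(c.shape[:2],bool);roi[60:240,205:360]=1
for c0,st,m in comps((c.max(2)<45)&roi): print("black",c0.round(),st,rect(w,m,40)[0])
for c0,st,m in comps((c[...,0]>c[...,2]+18)&roi): print("brown",c0.round(),st,rect(w,m,58)[0])
# plate: bluish against the bench
print(c[95,225],c[160,330],c[120,350],c[200,360])
for c0,st,m in comps((c[...,2]-c[...,0]>6)&roi): print("blue",c0.round(),st,rect(w,m,10)[0])
print(plane(wrist_ray(w,[[221,84],[337,72],[342,218],[243,227]]),10).round(1))
E
```

```text
black [284. 138.] [ 254  127   59   24 1064] ((573.1080932617188, 166.7347869873047), (59.10831832885742, 19.404815673828125), 10.418656349182129)
black [280. 177.] [ 237  160   99   46 1430] ((579.899169921875, 120.67843627929688), (104.18290710449219, 40.934814453125), 10.039766311645508)
brown [316. 196.] [ 281  166   59   49 1092] ((602.115234375, 118.85304260253906), (59.19660186767578, 45.05091857910156), 9.941909790039062)
[162 163 168] [68 62 61] [153 151 147] [152 153 148]
blue [289. 109.] [ 220   73  125  131 5260] ((574.5133056640625, 160.01348876953125), (129.13938903808594, 150.79452514648438), 9.92417049407959)
blue [295. 216.] [269 212  54  12 133] ((595.0447387695312, 74.05912780761719), (62.634803771972656, 10.787822723388672), 10.008599281311035)
[[499.6 222.3  10. ]
 [626.7 245.8  10. ]
 [649.9  78.2  10. ]
 [533.7  58.2  10. ]]
```

Emit:
{"method": "drive_tool", "body": {"rows": [{"claw":1,"x":-373,"y":-56,"z":10,"wx":0,"wy":0,"wz":0},{"claw":1,"x":-373,"y":-56,"z":10,"wx":0,"wy":0,"wz":0},{"claw":1,"x":-373,"y":-56,"z":10,"wx":0,"wy":0,"wz":0},{"claw":1,"x":-373,"y":-56,"z":10,"wx":0,"wy":0,"wz":0},{"claw":1,"x":-373,"y":-56,"z":10,"wx":0,"wy":0,"wz":0},{"claw":1,"x":-373,"y":-56,"z":10,"wx":0,"wy":0,"wz":0},{"claw":1,"x":-373,"y":-56,"z":10,"wx":0,"wy":0,"wz":0}]}}

```text
time: 2.48
tcp_pos: [544.6, -259.7, 229.4]
tcp_rot: [[-0.077, 0.997, -0.0], [0.997, 0.077, -0.002], [-0.002, -0.001, -1.0]]
force: [0.9, 0.8, 0.0]
width: 85.4
```

Run:
```python
from h import *
w=wrist("ws1");print(w["p"],w["R"].round(3).tolist(),arm.state()["time"])
```

```text
[ 544.61339648 -259.68376466  229.37440252] [[-0.077, 0.997, -0.0], [0.997, 0.077, -0.002], [-0.002, -0.001, -1.0]] 2.525
```

View pics/ws1.png

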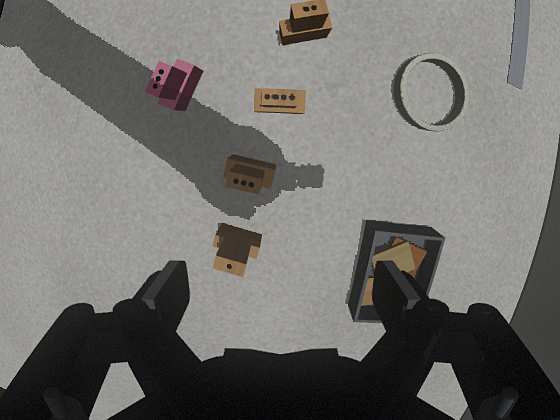

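The tool axes are clear and the spacers can be told apart by their dots. Reading them in order, the two-dot one is at (308,10), four-dot at (280,98), three-dot at (247,180) and one-dot at (232,255). The jig's yaw is about 10°, its origin about (576,150.6), and the gap looks like 13 mm by eye. I'll start with spacer 17.

Emit:
{"method": "drive_tool", "body": {"rows": [{"claw":1,"x":139,"y":17,"z":49,"wx":0,"wy":0,"wz":0},{"claw":1,"x":139,"y":17,"z":49,"wx":0,"wy":0,"wz":0},{"claw":1,"x":139,"y":17,"z":49,"wx":0,"wy":0,"wz":0},{"claw":1,"x":139,"y":17,"z":49,"wx":0,"wy":0,"wz":0}]}}

```text
time: 3.02
tcp_pos: [551.5, -109.8, 179.5]
tcp_rot: [[-0.093, 0.996, -0.002], [0.996, 0.093, 0.002], [0.003, -0.002, -1.0]]
force: [-0.3, -1.0, -0.1]
width: 85.3
```

Run:
```python
from h import *
w=wrist("ws2");print(w["p"],arm.state()["time"])
```

```text
[ 551.47450653 -109.75756908  179.49035414] 3.075
```

View pics/ws2.png

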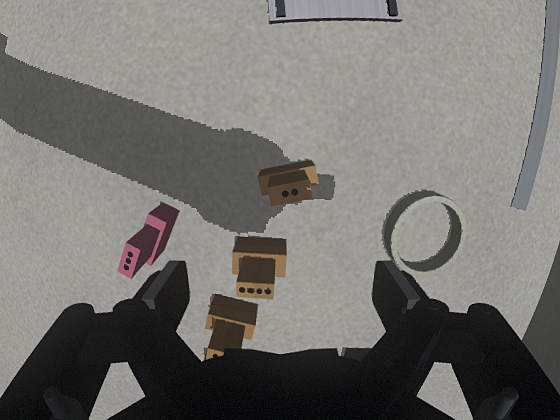

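Spacer 17 is at (288,185), with its two dots at about (285,194) and (295,192). I'll print the pixel values there and triangulate.

Run:
```python
from h import *
a=load("ws1");b=load("ws2")
print("17",meet(wrist_ray(a,[[310,8]]),wrist_ray(b,[[290,193]])).round(1))
print("23",meet(wrist_ray(a,[[280,98]]),wrist_ray(b,[[255,291]])).round(1))
c=b["color"].astype(int)
for r in range(158,210,2): print(r,' '.join('%3d'%c[r,k,0] for k in range(256,322,2)))
# tops in ws1 : dots of 14, 20
print(plane(wrist_ray(a,[[229,267],[244,184],[280,98],[310,8]]),90).round(1))
```

```text
17 [[ 5.573e+02 -8.960e+01  9.030e+01  1.000e-01]]
23 [[ 5.383e+02 -1.711e+02  8.890e+01  4.000e-01]]
158  90  98  94  91  91  94  93  88  90  92  92  94  91  93  96  94 134 161 152 153 157 162 165 165 156 138 151 165 161 159 159 159 156
160  87  92  97  91  90  93  92  97  95  89  91  95  89  87  92  90  92 177 162 157 164  79  98 133 115  80  74  72 151 161 163 156 158
162  89  92  94  91  92  91  93  90  90  87  89  90  88  87  90  90  97  86  84  73  72  66  62  55  60  59  61  59  60 161 156 157 155
164  92  93  91  92  91  94  92  88  89  87  92  95  95  98  81  74  67  61  55  58  58  60  59  65  63  64  63  61  54  91 152 153 151
166  93  90  95  92  96  92  96  93  93  79  72  62  59  51  58  61  57  58  62  60  59  64  61  57  55  54  92 124 145 145 157 158 153
168  90  90  93  98  76  71  60  58  56  54  60  59  62  57  61  60  62  64  60  61  59  69 131 156 154 161 157 156 157 155 163 159 159
170  89  90  71  52  52  55  51  56  58  59  56  62  61  62  62  57  71  79  87  88  85  74  87  65  82 158 153 154 153 154 158 158 155
172  95  97  51  56  55  57  60  59  60  55  5
[... 1934 characters left out ...]
 78  82  81  79  84 132 173 171 169 172 163 168 160 155 160
202  87  88  96  91  89  89  89  87  83  85  87  86  85  85  88  88  84  84  83  90  88  87  82 169 161 157 155 148 149 157 167 156 158
204  87  87  93  94  90  91  88  88  87  87  85  90  87  85  85 175 172 171 168 170  85 167 158 150 154 155 157 146 155 160 157 156 157
206  86  87  95  87  85  88  92  93  90  92  89  90  91  85  85 165 156 151 146 155 160 155 156 149 153 158 152 149 155 153 150 154 153
208  88  88  86  85  87  87  90  96  92  90  89  90  90  88 158 161 160 164 157 156 155 155 155 147 154 157 156 154 157 161 162 159 155
[[ 502.5 -326.3   90. ]
 [ 513.2 -246.4   90. ]
 [ 538.4 -171.2   90. ]
 [ 557.3  -89.5   90. ]]
```

Run:
```python
from h import *
b=load("ws2")
def yaw(px,z):
    p=plane(wrist_ray(b,px),z); d=p[1]-p[0]; print(z,p.round(1).tolist(),"len",np.linalg.norm(d).round(1),"yaw",np.degrees(np.arctan2(d[1],d[0])).round(1))
yaw([[284.5,193.7],[294.5,191.9]],90)
yaw([[269,187.5],[309,180]],90)   # top back edge
yaw([[262,175.5],[306,166.5]],42) 
yaw([[258,170],[312,161.5]],0)
s=arm.state(); print(s["tcp_pos"],np.array(s["tcp_rot"]).round(3).tolist(), move_to([557.3,-89.6,150]).round(1))
```

```text
90 [[553.6, -90.5, 90.0], [560.5, -88.5, 90.0]] len 7.2 yaw 15.9
90 [[542.3, -87.1, 90.0], [569.7, -79.0, 90.0]] len 28.6 yaw 16.3
42 [[534.6, -87.3, 42.0], [570.9, -76.0, 42.0]] len 38.0 yaw 17.2
0 [[528.5, -89.4, 0.0], [580.0, -76.1, 0.0]] len 53.2 yaw 14.5
[ 551.66745861 -112.71861496  180.26579822] [[-0.089, 0.996, -0.0], [0.996, 0.089, 0.001], [0.001, -0.0, -1.0]] [22.5  7.7 30.3]
```

Both heights triangulate to about 90 mm, as expected. Spacer 17 is at (557.3,-89.6) with a yaw of 16°. I'll approach and grip it.

Emit:
{"method": "drive_tool", "body": {"rows": [{"claw":1,"x":25,"y":8,"z":40,"wx":0,"wy":0,"wz":-6},{"claw":1,"x":25,"y":8,"z":50,"wx":0,"wy":0,"wz":-11.2},{"claw":1,"x":25,"y":8,"z":50,"wx":0,"wy":0,"wz":-11.2},{"claw":1,"x":25,"y":8,"z":85,"wx":0,"wy":0,"wz":-11.2},{"claw":1,"x":25,"y":8,"z":118,"wx":0,"wy":0,"wz":-11.2},{"claw":1,"x":25,"y":8,"z":118,"wx":0,"wy":0,"wz":-11.2},{"claw":-1,"x":25,"y":8,"z":118,"wx":0,"wy":0,"wz":-11.2},{"claw":-1,"x":25,"y":8,"z":118,"wx":0,"wy":0,"wz":-11.2},{"claw":-1,"x":25,"y":8,"z":118,"wx":0,"wy":0,"wz":-11.2},{"claw":-1,"x":25,"y":8,"z":118,"wx":0,"wy":0,"wz":-11.2}], "squeeze": 40}}

```text
time: 4.32
tcp_pos: [557.8, -89.9, 63.3]
tcp_rot: [[-0.276, 0.961, 0.002], [0.961, 0.276, 0.0], [-0.0, 0.002, -1.0]]
force: [-0.3, -0.3, 4.4]
width: 29.5
```

Emit:
{"method": "drive_tool", "body": {"rows": [{"claw":-1,"x":0,"y":0,"z":-50,"wx":0,"wy":0,"wz":0},{"claw":-1,"x":30,"y":11,"z":-100,"wx":0,"wy":0,"wz":0},{"claw":-1,"x":85,"y":32,"z":-100,"wx":0,"wy":0,"wz":3},{"claw":-1,"x":140,"y":52,"z":-100,"wx":0,"wy":0,"wz":6},{"claw":-1,"x":190,"y":71,"z":-100,"wx":0,"wy":0,"wz":6},{"claw":-1,"x":228.5,"y":85,"z":-95,"wx":0,"wy":0,"wz":6},{"claw":-1,"x":228.5,"y":85,"z":-80,"wx":0,"wy":0,"wz":6},{"claw":-1,"x":228.5,"y":85,"z":-65,"wx":0,"wy":0,"wz":6},{"claw":-1,"x":228.5,"y":85,"z":-65,"wx":0,"wy":0,"wz":6},{"claw":-1,"x":228.5,"y":85,"z":-65,"wx":0,"wy":0,"wz":6}]}}

```text
time: 5.58
tcp_pos: [576.2, 151.9, 127.5]
tcp_rot: [[-0.172, 0.985, 0.0], [0.985, 0.172, -0.0], [-0.0, 0.0, -1.0]]
force: [0.5, -0.1, -0.6]
width: 29.5
```

Run:
```python
from h import *
w=wrist("wi1");s=arm.state();print(w["p"],w["R"].round(3).tolist(),s["time"],np.round(s["force"],2),s["width"])
```

```text
[576.15968399 151.85525478 127.48457473] [[-0.172, 0.985, 0.0], [0.985, 0.172, -0.0], [-0.0, 0.0, -1.0]] 5.625 [ 0.42 -0.06 -0.62] 29.29050439734914
```

View pics/wi1.png

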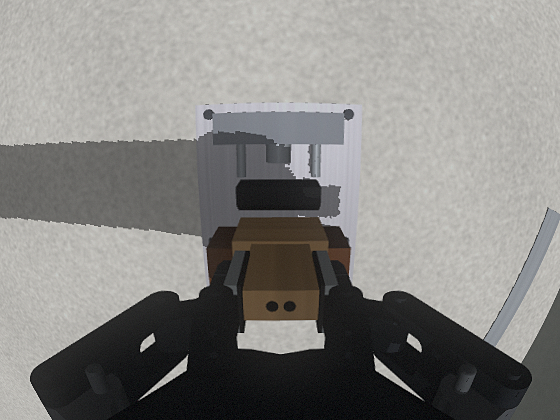

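The spacer is held squarely over the slot, with its dots at (280,306), the pad at (278,194) and the block showing on both sides. Next I'll lower it to entry height and slide it towards the block.

Emit:
{"method": "drive_tool", "body": {"rows": [{"claw":-1,"x":0,"y":0,"z":8,"wx":0,"wy":0,"wz":0},{"claw":-1,"x":0,"y":0,"z":16,"wx":0,"wy":0,"wz":0},{"claw":-1,"x":0,"y":0,"z":16,"wx":0,"wy":0,"wz":0},{"claw":-1,"x":-1,"y":0,"z":16,"wx":0,"wy":0,"wz":0},{"claw":-1,"x":-2,"y":0,"z":16,"wx":0,"wy":0,"wz":0},{"claw":-1,"x":-3,"y":0,"z":16,"wx":0,"wy":0,"wz":0},{"claw":-1,"x":-3,"y":0,"z":16,"wx":0,"wy":0,"wz":0}]}}

```text
time: 6.5
tcp_pos: [576.4, 150.2, 111.4]
tcp_rot: [[-0.174, 0.985, 0.0], [0.985, 0.174, 0.0], [0.0, 0.0, -1.0]]
force: [0.4, -0.7, -1.2]
width: 29.0
```

Emit:
{"method": "drive_tool", "body": {"rows": [{"claw":-1,"x":-1,"y":0,"z":0,"wx":0,"wy":0,"wz":0},{"claw":-1,"x":-2,"y":0,"z":0,"wx":0,"wy":0,"wz":0},{"claw":-1,"x":-2,"y":0,"z":0,"wx":0,"wy":0,"wz":0}]}}

```text
time: 6.88
tcp_pos: [576.7, 148.2, 111.3]
tcp_rot: [[-0.174, 0.985, -0.0], [0.985, 0.174, -0.0], [-0.0, -0.0, -1.0]]
force: [0.6, -0.1, -1.0]
width: 29.5
```

Emit:
{"method": "drive_tool", "body": {"rows": [{"claw":-1,"x":-1,"y":0,"z":0,"wx":0,"wy":0,"wz":0},{"claw":-1,"x":-1,"y":0,"z":0,"wx":0,"wy":0,"wz":0}]}}

```text
time: 7.12
tcp_pos: [576.9, 147.2, 111.3]
tcp_rot: [[-0.174, 0.985, -0.0], [0.985, 0.174, 0.0], [0.0, -0.0, -1.0]]
force: [0.5, -0.4, -0.0]
width: 29.3
```

Emit:
{"method": "drive_tool", "body": {"rows": [{"claw":-1,"x":-1,"y":0,"z":0,"wx":0,"wy":0,"wz":0},{"claw":-1,"x":-1,"y":0,"z":0,"wx":0,"wy":0,"wz":0}]}}

```text
time: 7.38
tcp_pos: [577.1, 146.3, 111.3]
tcp_rot: [[-0.174, 0.985, 0.0], [0.985, 0.174, 0.0], [0.0, 0.0, -1.0]]
force: [0.0, 0.5, -1.1]
width: 29.7
```

Emit:
{"method": "drive_tool", "body": {"rows": [{"claw":-1,"x":-1,"y":0,"z":0,"wx":0,"wy":0,"wz":0},{"claw":-1,"x":-1,"y":0,"z":0,"wx":0,"wy":0,"wz":0}]}}

```text
time: 7.62
tcp_pos: [577.2, 145.3, 111.3]
tcp_rot: [[-0.174, 0.985, -0.0], [0.985, 0.174, 0.0], [0.0, -0.0, -1.0]]
force: [1.0, 1.0, -1.4]
width: 29.4
```

Emit:
{"method": "drive_tool", "body": {"rows": [{"claw":-1,"x":-1,"y":0,"z":0,"wx":0,"wy":0,"wz":0},{"claw":-1,"x":-1,"y":0,"z":0,"wx":0,"wy":0,"wz":0}]}}

```text
time: 7.88
tcp_pos: [577.4, 144.5, 111.3]
tcp_rot: [[-0.174, 0.985, -0.0], [0.985, 0.174, 0.0], [0.0, 0.0, -1.0]]
force: [0.5, 0.7, -1.5]
width: 29.0
```

Emit:
{"method": "drive_tool", "body": {"rows": [{"claw":-1,"x":-1,"y":0,"z":0,"wx":0,"wy":0,"wz":0},{"claw":-1,"x":-1,"y":0,"z":0,"wx":0,"wy":0,"wz":0}]}}

```text
time: 8.12
tcp_pos: [577.4, 144.2, 111.3]
tcp_rot: [[-0.175, 0.985, -0.0], [0.985, 0.175, 0.001], [0.001, -0.0, -1.0]]
force: [-0.6, 3.0, -0.7]
width: 29.5
```

Contact with the block shows at TCP jig y of about -6.3, so the gap is about 14.8 mm and spacer 17 should squeeze the pad by about 2 mm. I'll ease off slightly and lower it.

Emit:
{"method": "drive_tool", "body": {"rows": [{"claw":-1,"x":0.7,"y":0,"z":0,"wx":0,"wy":0,"wz":0},{"claw":-1,"x":0.7,"y":0,"z":4,"wx":0,"wy":0,"wz":0},{"claw":-1,"x":0.7,"y":0,"z":8,"wx":0,"wy":0,"wz":0},{"claw":-1,"x":0.7,"y":0,"z":12,"wx":0,"wy":0,"wz":0},{"claw":-1,"x":0.7,"y":0,"z":14,"wx":0,"wy":0,"wz":0},{"claw":-1,"x":0.7,"y":0,"z":16,"wx":0,"wy":0,"wz":0}]}}

```text
time: 8.88
tcp_pos: [577.4, 144.4, 95.2]
tcp_rot: [[-0.174, 0.985, -0.0], [0.985, 0.174, 0.0], [0.0, -0.0, -1.0]]
force: [-0.9, 2.5, 0.2]
width: 29.3
```

Emit:
{"method": "drive_tool", "body": {"rows": [{"claw":-1,"x":0,"y":0,"z":1,"wx":0,"wy":0,"wz":0},{"claw":-1,"x":0,"y":0,"z":2,"wx":0,"wy":0,"wz":0},{"claw":-1,"x":0,"y":0,"z":3,"wx":0,"wy":0,"wz":0}]}}

```text
time: 9.25
tcp_pos: [577.5, 144.4, 92.3]
tcp_rot: [[-0.174, 0.985, 0.0], [0.985, 0.174, 0.0], [0.0, 0.0, -1.0]]
force: [-0.1, 4.4, 0.7]
width: 29.4
```

Emit:
{"method": "drive_tool", "body": {"rows": [{"claw":-1,"x":0.5,"y":0,"z":1,"wx":0,"wy":0,"wz":0},{"claw":-1,"x":0.5,"y":0,"z":2,"wx":0,"wy":0,"wz":0},{"claw":-1,"x":0.5,"y":0,"z":3,"wx":0,"wy":0,"wz":0},{"claw":-1,"x":0.5,"y":0,"z":4,"wx":0,"wy":0,"wz":0}]}}

```text
time: 9.75
tcp_pos: [577.3, 144.5, 88.2]
tcp_rot: [[-0.174, 0.985, -0.0], [0.985, 0.174, -0.0], [-0.0, -0.0, -1.0]]
force: [0.0, 1.7, -0.2]
width: 29.3
```

Emit:
{"method": "drive_tool", "body": {"rows": [{"claw":-1,"x":0,"y":0,"z":1,"wx":0,"wy":0,"wz":0},{"claw":-1,"x":0,"y":0,"z":2,"wx":0,"wy":0,"wz":0},{"claw":-1,"x":0,"y":0,"z":3,"wx":0,"wy":0,"wz":0},{"claw":-1,"x":0,"y":0,"z":4,"wx":0,"wy":0,"wz":0}]}}

```text
time: 10.25
tcp_pos: [577.4, 144.5, 84.2]
tcp_rot: [[-0.174, 0.985, -0.0], [0.985, 0.174, -0.0], [-0.0, -0.0, -1.0]]
force: [-1.3, 2.0, 0.1]
width: 29.1
```

```bash
cat >> h.py <<'E'
def padpos(w):
    c=w["color"].astype(int); O=np.array([576.3,150.6]);J=np.array([[.985,.174],[-.174,.985]])
    P=plane(wrist_ray(w,np.stack(np.meshgrid(np.arange(560.),np.arange(420.)),-1).reshape(-1,2)),40)[:,:2]
    L=((P-O)@J.T).reshape(420,560,2); x,y=L[...,0],L[...,1]
    dark=c.max(2)<45
    out=[]
    for lo,hi in((-22,-8),(8,22)):
        b=(x>lo)&(x<hi); prof=[(c.max(2)[b&(abs(y-v)<.5)].mean().round() if (b&(abs(y-v)<.5)).any() else -1) for v in range(0,48)]
        out.append(prof)
    for p in out: print(' '.join('%d'%v for v in p))
E
python3 - <<'E'
from h import *
w=wrist("wi2")
for n in("wj2","wi1","wi2"): print(n); padpos(load(n))
E
```

```text
wj2
82 87 89 95 100 103 103 61 22 28 27 28 29 30 30 30 31 31 29 31 32 32 33 34 34 26 49 145 169 167 165 165 166 165 165 166 165 166 166 166 166 166 157 155 147 149 150 150
165 164 165 164 166 171 162 57 24 32 32 32 34 37 37 38 37 38 36 38 38 36 37 36 37 31 35 145 177 169 167 167 164 168 168 169 170 161 158 157 166 164 162 164 169 164 155 155
wi1
60 61 61 66 99 96 95 95 99 50 21 23 24 27 26 27 27 27 26 27 27 27 28 28 28 29 27 27 27 27 25 64 103 99 100 100 100 100 100 101 101 101 102 100 100 99 101 101
63 65 65 69 140 103 96 98 95 42 27 30 31 33 33 34 33 34 34 36 35 36 37 38 38 38 34 35 35 35 31 70 161 174 184 182 183 186 190 190 189 182 184 187 188 192 188 193
wi2
69 70 67 64 64 67 64 66 68 41 21 23 22 25 26 25 26 27 26 27 28 28 28 29 28 30 27 27 28 29 26 83 108 106 107 107 107 108 108 108 109 109 110 109 108 109 109 109
71 72 70 66 66 69 67 68 73 47 26 28 29 32 32 33 34 35 36 36 38 37 41 39 41 43 36 37 38 37 34 101 180 170 196 173 172 172 170 173 176 169 171 174 170 178 197 203
```

The pad's front edge reads 9.0 both before and now, so it hasn't moved and spacer 17 is loose so far. I'll feel for the play towards the pad.

Emit:
{"method": "drive_tool", "body": {"rows": [{"claw":-1,"x":1,"y":0,"z":0,"wx":0,"wy":0,"wz":0},{"claw":-1,"x":1,"y":0,"z":0,"wx":0,"wy":0,"wz":0}]}}

```text
time: 10.55
tcp_pos: [577.1, 144.8, 84.1]
tcp_rot: [[-0.174, 0.985, -0.0], [0.985, 0.174, -0.001], [-0.001, -0.0, -1.0]]
force: [0.2, -0.2, 0.2]
width: 29.4
```

Emit:
{"method": "drive_tool", "body": {"rows": [{"claw":-1,"x":0.7,"y":0,"z":0,"wx":0,"wy":0,"wz":0},{"claw":-1,"x":0.7,"y":0,"z":0,"wx":0,"wy":0,"wz":0}]}}

```text
time: 10.8
tcp_pos: [577.1, 146.1, 84.3]
tcp_rot: [[-0.174, 0.985, 0.0], [0.985, 0.174, -0.0], [-0.0, 0.0, -1.0]]
force: [0.1, -0.5, -1.3]
width: 29.2
```

Emit:
{"method": "drive_tool", "body": {"rows": [{"claw":-1,"x":0.7,"y":0,"z":0,"wx":0,"wy":0,"wz":0},{"claw":-1,"x":0.7,"y":0,"z":0,"wx":0,"wy":0,"wz":0}]}}

```text
time: 11.05
tcp_pos: [577.0, 146.6, 84.3]
tcp_rot: [[-0.174, 0.985, 0.0], [0.985, 0.174, -0.0], [-0.0, -0.0, -1.0]]
force: [0.8, -2.3, -0.4]
width: 29.3
```

The play is about 1.5 mm, so the gap is roughly 18.5 mm. Spacer 17 is loose, and 23 needs at least 19. I'll put 17 back, try 23 next for certainty, then 20.

Emit:
{"method": "drive_tool", "body": {"rows": [{"claw":-1,"x":-0.8,"y":0,"z":-40,"wx":0,"wy":0,"wz":0},{"claw":-1,"x":-0.8,"y":0,"z":-80,"wx":0,"wy":0,"wz":0},{"claw":-1,"x":-50,"y":-13,"z":-80,"wx":0,"wy":0,"wz":0},{"claw":-1,"x":-110,"y":-29,"z":-80,"wx":0,"wy":0,"wz":0},{"claw":-1,"x":-170,"y":-45,"z":-70,"wx":0,"wy":0,"wz":0},{"claw":-1,"x":-230,"y":-61,"z":-50,"wx":0,"wy":0,"wz":0},{"claw":-1,"x":-230,"y":-61,"z":-10,"wx":0,"wy":0,"wz":0},{"claw":-1,"x":-230,"y":-61,"z":12,"wx":0,"wy":0,"wz":0},{"claw":-1,"x":-230,"y":-61,"z":18,"wx":0,"wy":0,"wz":0},{"claw":-1,"x":-230,"y":-61,"z":21,"wx":0,"wy":0,"wz":0}]}}

```text
time: 12.3
tcp_pos: [557.5, -89.9, 63.6]
tcp_rot: [[-0.175, 0.985, 0.001], [0.985, 0.175, 0.0], [-0.0, 0.001, -1.0]]
force: [0.7, -0.3, -0.9]
width: 29.4
```

Emit:
{"method": "drive_tool", "body": {"rows": [{"claw":-1,"x":0,"y":0,"z":0,"wx":0,"wy":0,"wz":0},{"claw":-1,"x":0,"y":0,"z":0,"wx":0,"wy":0,"wz":0}]}}

```text
time: 12.55
tcp_pos: [557.6, -90.0, 64.2]
tcp_rot: [[-0.175, 0.985, 0.002], [0.985, 0.175, 0.0], [-0.0, 0.002, -1.0]]
force: [-0.2, -0.3, -0.8]
width: 29.4
```

Emit:
{"method": "drive_tool", "body": {"rows": [{"claw":-1,"x":0,"y":0,"z":1,"wx":0,"wy":0,"wz":0},{"claw":1,"x":0,"y":0,"z":1,"wx":0,"wy":0,"wz":0},{"claw":1,"x":0,"y":0,"z":1,"wx":0,"wy":0,"wz":0},{"claw":1,"x":0,"y":0,"z":1,"wx":0,"wy":0,"wz":0},{"claw":1,"x":0,"y":0,"z":-40,"wx":0,"wy":0,"wz":0},{"claw":1,"x":0,"y":0,"z":-70,"wx":0,"wy":0,"wz":0}]}}

```text
time: 13.3
tcp_pos: [557.1, -90.3, 134.3]
tcp_rot: [[-0.174, 0.985, 0.0], [0.985, 0.174, -0.0], [-0.0, 0.0, -1.0]]
force: [1.1, -0.0, 0.9]
width: 85.6
```

Run:
```python
from h import *
b=load("ws1");c=b["color"].astype(int)
roi=np.zeros(c.shape[:2],bool);roi[80:120,245:315]=1
for c0,st,m in comps((c[...,0]-c[...,2]>40)&roi,200): print(c0,st,rect(b,m,42)[0])
for c0,st,m in comps((c.max(2)<60)&roi,3): 
    if st[4]<60: print("dot",c0.round(1),st[4],plane(wrist_ray(b,[c0]),89.5).round(1))
roi[:]=0;roi[165:195,220:280]=1
for c0,st,m in comps((c.max(2)<45)&roi,3): 
    if st[4]<60: print("dot20",c0.round(1),st[4],plane(wrist_ray(b,[c0]),89.5).round(1))
```

```text
[279.48159204 100.24378109] [ 254   88   52   25 1005] ((537.7424926757812, -170.03009033203125), (49.74756622314453, 23.14540672302246), 2.340897798538208)
dot [266.9  96.4] 17 [[ 527.5 -170.6   89.5]]
dot [275.   96.4] 20 [[ 534.2 -170.2   89.5]]
dot [282.9  96.7] 20 [[ 540.7 -169.9   89.5]]
dot [291.5  96.9] 20 [[ 547.9 -169.5   89.5]]
dot [278.2 105.9] 44 [[ 537.5 -178.    89.5]]
dot [276.5 112. ] 6 [[ 536.5 -183.2   89.5]]
dot [297. 113.] 11 [[ 553.5 -182.6   89.5]]
dot20 [235.5 180.8] 18 [[ 505.7 -244.2   89.5]]
dot20 [243.3 182.5] 22 [[ 512.5 -245.2   89.5]]
dot20 [250.8 184.1] 21 [[ 519.1 -246.2   89.5]]
```

Emit:
{"method": "drive_tool", "body": {"rows": [{"claw":1,"x":-40,"y":-17,"z":0,"wx":0,"wy":0,"wz":4},{"claw":1,"x":-76,"y":-32.5,"z":0,"wx":0,"wy":0,"wz":7.2},{"claw":1,"x":-76,"y":-32.5,"z":10,"wx":0,"wy":0,"wz":7.2},{"claw":1,"x":-76,"y":-32.5,"z":40,"wx":0,"wy":0,"wz":7.2},{"claw":1,"x":-76,"y":-32.5,"z":71,"wx":0,"wy":0,"wz":7.2},{"claw":1,"x":-76,"y":-32.5,"z":71,"wx":0,"wy":0,"wz":7.2},{"claw":-1,"x":-76,"y":-32.5,"z":71,"wx":0,"wy":0,"wz":7.2},{"claw":-1,"x":-76,"y":-32.5,"z":71,"wx":0,"wy":0,"wz":7.2},{"claw":-1,"x":-76,"y":-32.5,"z":71,"wx":0,"wy":0,"wz":7.2},{"claw":-1,"x":-76,"y":-32.5,"z":71,"wx":0,"wy":0,"wz":7.2}], "squeeze": 40}}

```text
time: 14.55
tcp_pos: [538.6, -170.7, 63.1]
tcp_rot: [[-0.05, 0.999, 0.001], [0.999, 0.05, 0.0], [-0.0, 0.001, -1.0]]
force: [-1.0, 0.6, 4.2]
width: 29.4
```

Emit:
{"method": "drive_tool", "body": {"rows": [{"claw":-1,"x":0,"y":0,"z":-55,"wx":0,"wy":0,"wz":0},{"claw":-1,"x":0,"y":0,"z":-112,"wx":0,"wy":0,"wz":0},{"claw":-1,"x":30,"y":5,"z":-115,"wx":0,"wy":0,"wz":0},{"claw":-1,"x":90,"y":15,"z":-115,"wx":0,"wy":0,"wz":-2},{"claw":-1,"x":150,"y":25,"z":-115,"wx":0,"wy":0,"wz":-4},{"claw":-1,"x":210,"y":35,"z":-115,"wx":0,"wy":0,"wz":-7.2},{"claw":-1,"x":270,"y":45,"z":-110,"wx":0,"wy":0,"wz":-7.2},{"claw":-1,"x":322,"y":53.5,"z":-100,"wx":0,"wy":0,"wz":-7.2},{"claw":-1,"x":322,"y":53.5,"z":-75,"wx":0,"wy":0,"wz":-7.2},{"claw":-1,"x":322,"y":53.5,"z":-65,"wx":0,"wy":0,"wz":-7.2}]}}

```text
time: 15.8
tcp_pos: [574.5, 153.8, 125.7]
tcp_rot: [[-0.175, 0.985, -0.003], [0.985, 0.175, -0.001], [-0.001, -0.003, -1.0]]
force: [0.4, -1.2, -1.4]
width: 29.4
```

Emit:
{"method": "drive_tool", "body": {"rows": [{"claw":-1,"x":0,"y":0,"z":8,"wx":0,"wy":0,"wz":0},{"claw":-1,"x":0,"y":0,"z":16,"wx":0,"wy":0,"wz":0},{"claw":-1,"x":-2,"y":0,"z":16,"wx":0,"wy":0,"wz":0},{"claw":-1,"x":-4,"y":0,"z":16,"wx":0,"wy":0,"wz":0},{"claw":-1,"x":-4,"y":0,"z":16,"wx":0,"wy":0,"wz":0}]}}

```text
time: 16.42
tcp_pos: [576.8, 149.3, 111.8]
tcp_rot: [[-0.173, 0.985, 0.001], [0.985, 0.173, 0.0], [0.0, 0.001, -1.0]]
force: [-0.5, 0.9, -1.0]
width: 29.7
```

Emit:
{"method": "drive_tool", "body": {"rows": [{"claw":-1,"x":-1,"y":0,"z":0,"wx":0,"wy":0,"wz":0},{"claw":-1,"x":-1,"y":0,"z":0,"wx":0,"wy":0,"wz":0}]}}

```text
time: 16.68
tcp_pos: [576.6, 148.7, 111.4]
tcp_rot: [[-0.174, 0.985, 0.0], [0.985, 0.174, 0.0], [0.0, 0.0, -1.0]]
force: [0.1, -1.0, -1.4]
width: 29.4
```

Emit:
{"method": "drive_tool", "body": {"rows": [{"claw":-1,"x":-1,"y":0,"z":0,"wx":0,"wy":0,"wz":0},{"claw":-1,"x":-1,"y":0,"z":0,"wx":0,"wy":0,"wz":0}]}}

```text
time: 16.92
tcp_pos: [576.7, 148.1, 111.3]
tcp_rot: [[-0.174, 0.985, -0.0], [0.985, 0.174, 0.001], [0.001, -0.0, -1.0]]
force: [0.0, 1.5, -0.2]
width: 29.3
```

Emit:
{"method": "drive_tool", "body": {"rows": [{"claw":-1,"x":0,"y":0,"z":4,"wx":0,"wy":0,"wz":0},{"claw":-1,"x":0,"y":0,"z":8,"wx":0,"wy":0,"wz":0},{"claw":-1,"x":0,"y":0,"z":11,"wx":0,"wy":0,"wz":0},{"claw":-1,"x":0,"y":0,"z":12,"wx":0,"wy":0,"wz":0},{"claw":-1,"x":0,"y":0,"z":12,"wx":0,"wy":0,"wz":0}]}}

```text
time: 17.55
tcp_pos: [576.5, 148.0, 99.0]
tcp_rot: [[-0.174, 0.985, -0.001], [0.985, 0.174, 0.0], [0.0, -0.0, -1.0]]
force: [-0.5, 2.2, -2.6]
width: 29.6
```

Emit:
{"method": "drive_tool", "body": {"rows": [{"claw":-1,"x":0,"y":0,"z":1,"wx":0,"wy":0,"wz":0},{"claw":-1,"x":0,"y":0,"z":2,"wx":0,"wy":0,"wz":0},{"claw":-1,"x":0,"y":0,"z":2,"wx":0,"wy":0,"wz":0}]}}

```text
time: 17.92
tcp_pos: [576.9, 148.1, 97.5]
tcp_rot: [[-0.174, 0.985, 0.0], [0.985, 0.174, 0.001], [0.001, 0.0, -1.0]]
force: [-0.2, 3.0, 0.3]
width: 29.6
```

Emit:
{"method": "drive_tool", "body": {"rows": [{"claw":-1,"x":0,"y":0,"z":1,"wx":0,"wy":0,"wz":0},{"claw":-1,"x":0,"y":0,"z":2,"wx":0,"wy":0,"wz":0},{"claw":-1,"x":0,"y":0,"z":2,"wx":0,"wy":0,"wz":0}]}}

```text
time: 18.3
tcp_pos: [577.2, 148.1, 95.6]
tcp_rot: [[-0.174, 0.985, 0.001], [0.985, 0.174, 0.001], [0.0, 0.001, -1.0]]
force: [-1.5, 3.4, 5.2]
width: 29.7
```

Emit:
{"method": "drive_tool", "body": {"rows": [{"claw":-1,"x":0,"y":0,"z":1,"wx":0,"wy":0,"wz":0},{"claw":-1,"x":0,"y":0,"z":1,"wx":0,"wy":0,"wz":0}]}}

```text
time: 18.55
tcp_pos: [577.2, 148.1, 94.5]
tcp_rot: [[-0.174, 0.985, 0.001], [0.985, 0.174, 0.001], [0.0, 0.001, -1.0]]
force: [0.4, 4.0, 3.8]
width: 29.4
```

Emit:
{"method": "drive_tool", "body": {"rows": [{"claw":-1,"x":0,"y":0,"z":1,"wx":0,"wy":0,"wz":0},{"claw":-1,"x":0,"y":0,"z":1,"wx":0,"wy":0,"wz":0}]}}

```text
time: 18.8
tcp_pos: [577.2, 148.1, 93.6]
tcp_rot: [[-0.174, 0.985, 0.001], [0.985, 0.174, 0.001], [0.0, 0.001, -1.0]]
force: [0.7, 4.0, 5.5]
width: 29.5
```

Emit:
{"method": "drive_tool", "body": {"rows": [{"claw":-1,"x":0,"y":0,"z":1,"wx":0,"wy":0,"wz":0},{"claw":-1,"x":0,"y":0,"z":1,"wx":0,"wy":0,"wz":0}]}}

```text
time: 19.05
tcp_pos: [577.2, 148.1, 92.6]
tcp_rot: [[-0.174, 0.985, 0.001], [0.985, 0.174, 0.001], [0.0, 0.001, -1.0]]
force: [-0.8, 4.3, 6.2]
width: 29.3
```

Emit:
{"method": "drive_tool", "body": {"rows": [{"claw":-1,"x":0,"y":0,"z":1,"wx":0,"wy":0,"wz":0},{"claw":-1,"x":0,"y":0,"z":1,"wx":0,"wy":0,"wz":0}]}}

```text
time: 19.3
tcp_pos: [577.2, 148.1, 91.7]
tcp_rot: [[-0.174, 0.985, 0.001], [0.985, 0.174, 0.001], [0.0, 0.001, -1.0]]
force: [-0.9, 3.8, 6.2]
width: 29.2
```

Emit:
{"method": "drive_tool", "body": {"rows": [{"claw":-1,"x":0,"y":0,"z":1,"wx":0,"wy":0,"wz":0},{"claw":-1,"x":0,"y":0,"z":1,"wx":0,"wy":0,"wz":0}]}}

```text
time: 19.55
tcp_pos: [577.2, 148.1, 90.5]
tcp_rot: [[-0.175, 0.985, 0.001], [0.985, 0.175, 0.001], [0.0, 0.001, -1.0]]
force: [0.6, 4.4, 4.7]
width: 29.6
```

Emit:
{"method": "drive_tool", "body": {"rows": [{"claw":-1,"x":0,"y":0,"z":1,"wx":0,"wy":0,"wz":0},{"claw":-1,"x":0,"y":0,"z":2,"wx":0,"wy":0,"wz":0},{"claw":-1,"x":0,"y":0,"z":2,"wx":0,"wy":0,"wz":0}]}}

```text
time: 19.92
tcp_pos: [576.9, 148.1, 88.2]
tcp_rot: [[-0.174, 0.985, 0.0], [0.985, 0.174, 0.0], [0.0, 0.0, -1.0]]
force: [0.6, 5.5, 3.5]
width: 29.6
```

Emit:
{"method": "drive_tool", "body": {"rows": [{"claw":-1,"x":0,"y":0,"z":1,"wx":0,"wy":0,"wz":0},{"claw":-1,"x":0,"y":0,"z":2,"wx":0,"wy":0,"wz":0},{"claw":-1,"x":0,"y":0,"z":2,"wx":0,"wy":0,"wz":0}]}}

```text
time: 20.3
tcp_pos: [576.7, 148.0, 86.2]
tcp_rot: [[-0.174, 0.985, -0.0], [0.985, 0.174, 0.0], [0.0, 0.0, -1.0]]
force: [0.6, 4.3, 4.6]
width: 29.3
```

Run:
```python
from h import *
w=wrist("wi3"); padpos(w)
```

```text
81 65 68 70 71 69 69 70 64 64 66 65 67 47 22 24 23 27 26 27 27 27 27 28 27 28 28 29 29 29 27 28 28 28 29 101 107 107 106 106 107 107 108 106 106 106 106 106
84 67 70 72 73 71 71 71 67 66 69 68 70 52 27 29 30 34 33 34 34 35 35 36 37 38 39 39 41 40 36 37 37 38 35 118 177 180 177 184 183 170 170 170 174 170 177 168
```

The pad's edge has moved from 9 to about 13, and spacer 23's foot is about 13 mm above the floor with a push of only about 5 N. It's already below the slope, so I'll keep lowering it gently.

Emit:
{"method": "drive_tool", "body": {"rows": [{"claw":-1,"x":0,"y":0,"z":1,"wx":0,"wy":0,"wz":0},{"claw":-1,"x":0,"y":0,"z":2,"wx":0,"wy":0,"wz":0},{"claw":-1,"x":0,"y":0,"z":3,"wx":0,"wy":0,"wz":0},{"claw":-1,"x":0,"y":0,"z":3,"wx":0,"wy":0,"wz":0}]}}

```text
time: 20.85
tcp_pos: [576.5, 148.0, 83.2]
tcp_rot: [[-0.175, 0.985, -0.0], [0.985, 0.175, 0.0], [0.0, -0.0, -1.0]]
force: [-0.3, 4.9, 3.9]
width: 29.1
```

Emit:
{"method": "drive_tool", "body": {"rows": [{"claw":-1,"x":0,"y":0,"z":1,"wx":0,"wy":0,"wz":0},{"claw":-1,"x":0,"y":0,"z":2,"wx":0,"wy":0,"wz":0},{"claw":-1,"x":0,"y":0,"z":3,"wx":0,"wy":0,"wz":0},{"claw":-1,"x":0,"y":0,"z":4,"wx":0,"wy":0,"wz":0},{"claw":-1,"x":0,"y":0,"z":4,"wx":0,"wy":0,"wz":0}]}}

```text
time: 21.48
tcp_pos: [576.5, 148.0, 79.2]
tcp_rot: [[-0.175, 0.985, -0.001], [0.985, 0.175, 0.0], [0.0, -0.001, -1.0]]
force: [0.1, 5.7, 4.2]
width: 29.4
```

Emit:
{"method": "drive_tool", "body": {"rows": [{"claw":-1,"x":0,"y":0,"z":1,"wx":0,"wy":0,"wz":0},{"claw":-1,"x":0,"y":0,"z":2,"wx":0,"wy":0,"wz":0},{"claw":-1,"x":0,"y":0,"z":3,"wx":0,"wy":0,"wz":0},{"claw":-1,"x":0,"y":0,"z":3,"wx":0,"wy":0,"wz":0}]}}

```text
time: 21.98
tcp_pos: [576.4, 148.0, 76.2]
tcp_rot: [[-0.175, 0.985, -0.001], [0.985, 0.175, 0.0], [0.0, -0.001, -1.0]]
force: [-1.0, 4.7, 4.5]
width: 29.4
```

Emit:
{"method": "drive_tool", "body": {"rows": [{"claw":-1,"x":0,"y":0,"z":1,"wx":0,"wy":0,"wz":0},{"claw":-1,"x":0,"y":0,"z":2,"wx":0,"wy":0,"wz":0},{"claw":-1,"x":0,"y":0,"z":2,"wx":0,"wy":0,"wz":0}]}}

```text
time: 22.35
tcp_pos: [576.4, 148.0, 74.2]
tcp_rot: [[-0.175, 0.985, -0.001], [0.985, 0.175, 0.0], [0.0, -0.001, -1.0]]
force: [0.2, 5.2, 4.7]
width: 29.4
```

Emit:
{"method": "drive_tool", "body": {"rows": [{"claw":-1,"x":0,"y":0,"z":1,"wx":0,"wy":0,"wz":0},{"claw":-1,"x":0,"y":0,"z":1,"wx":0,"wy":0,"wz":0}]}}

```text
time: 22.6
tcp_pos: [576.4, 148.0, 73.2]
tcp_rot: [[-0.175, 0.985, -0.001], [0.985, 0.175, 0.0], [0.0, -0.001, -1.0]]
force: [-0.1, 4.9, 4.0]
width: 29.2
```

Emit:
{"method": "drive_tool", "body": {"rows": [{"claw":-1,"x":0,"y":0,"z":0.7,"wx":0,"wy":0,"wz":0},{"claw":-1,"x":0,"y":0,"z":0.7,"wx":0,"wy":0,"wz":0}]}}

```text
time: 22.85
tcp_pos: [576.4, 148.1, 73.1]
tcp_rot: [[-0.175, 0.985, -0.001], [0.985, 0.175, 0.001], [0.001, -0.001, -1.0]]
force: [-2.7, 4.8, 9.5]
width: 29.4
```

The floor is reached: z stopped at 73.1, exactly 10 mm above the bench reading, and the push rose to 9.5 N. Spacer 23 is the thickest, so I'll release it and retreat.

Emit:
{"method": "drive_tool", "body": {"rows": [{"claw":-1,"x":0,"y":0,"z":-0.4,"wx":0,"wy":0,"wz":0},{"claw":1,"x":0,"y":0,"z":-0.4,"wx":0,"wy":0,"wz":0},{"claw":1,"x":0,"y":0,"z":-0.4,"wx":0,"wy":0,"wz":0},{"claw":1,"x":0,"y":0,"z":-0.4,"wx":0,"wy":0,"wz":0},{"claw":1,"x":0,"y":0,"z":-30,"wx":0,"wy":0,"wz":0},{"claw":1,"x":0,"y":0,"z":-70,"wx":0,"wy":0,"wz":0},{"claw":1,"x":-45,"y":0,"z":-100,"wx":0,"wy":0,"wz":0},{"claw":1,"x":-45,"y":0,"z":-100,"wx":0,"wy":0,"wz":0},{"claw":1,"x":-45,"y":0,"z":-100,"wx":0,"wy":0,"wz":0}]}}

```text
time: 23.98
tcp_pos: [584.2, 103.1, 172.2]
tcp_rot: [[-0.173, 0.985, -0.001], [0.985, 0.173, 0.0], [0.0, -0.001, -1.0]]
force: [0.1, -0.0, -0.4]
width: 85.7
```

Run:
```python
from h import *
w=wrist("wf"); padpos(w); t=arm.get_image("scene"); 
A=w["color"][:,:,::-1]; B=cv2.resize(t["color"][130:330,70:470,::-1],None,fx=1.4,fy=1.4)[:280]
cv2.imwrite("pics/fin.png",np.vstack([A[60:360],B]))
c=w["color"].astype(int); roi=np.zeros(c.shape[:2],bool);roi[100:340,200:360]=1
pts=[c0 for c0,st,m in comps((c.max(2)<60)&roi,5) if st[4]<70]
O=np.array([576.3,150.6]);J=np.array([[.985,.174],[-.174,.985]])
for p in pts: print(p.round(1),((plane(wrist_ray(w,[p]),100)[0,:2]-O)@J.T).round(1))
```

```text
68 66 68 68 83 85 84 85 84 60 37 25 27 28 30 29 28 35 35 35 35 34 35 35 36 36 36 34 29 55 154 178 173 174 173 174 174 174 174 174 171 169 156 157 154 168 163 162
89 70 81 88 123 136 159 160 157 67 36 30 31 33 31 32 31 37 37 37 38 37 37 37 36 36 37 37 31 51 151 177 178 176 178 173 165 172 171 171 173 175 175 176 171 165 170 170
[264.6 158.1] [-9.4 -2.2]
[275.6 158.2] [-2.5 -2.2]
[286.2 158.1] [ 4.3 -2.2]
[296.9 158.4] [11.1 -2.4]
[332.1 226.9] [ 35.6 -48.4]
[213.5 339. ] [ -53.2 -144.3]
```

View pics/fin.png

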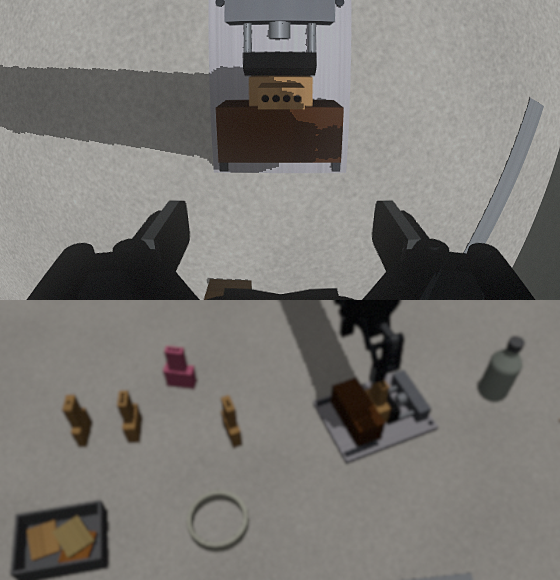

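Spacer 23 stands upright and parallel in the gap, with its four dots at (281,98) in the final picture and the pad bearing on it. The other three stand on the bench, and the tape, glue and box are where they were.

```bash
python3 -c "
from workcell import arm
print(arm.hand_in(), arm.state()['time'])"
```

```text
the job is handed in; nothing more can be done
the job is handed in; nothing more can be done
```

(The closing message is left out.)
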